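# Latch the dish carriage of a reader in its reading position and start the reading

## Robot

A 7-joint arm with a two-finger parallel gripper is mounted at the origin on a cart in front of the work surface, level with it; the furniture and walls round the work are solid. World frame = base frame: x ahead of the robot, y to its left, z up, the work surface at z = 0. Lengths are in m, angles in rad, forces in N, time in s.
With the tool pointing down it reaches from about 0.4 to 0.85 m from the base axis. Payload 4.4 kg.
Tool frame: the origin (TCP) lies midway between the tips of the shut fingers; the grasp point (between the pads) lies 19 mm behind it; y points along the fingers, z is the direction in which the jaws open and shut, and the axes are right-handed (so a half turn about y gives the same grasp; the last joint's range is limited). The gripper opens to 94 mm and grips with 3 to 60 N. Pads are 16 mm wide; open, the fingers measure 119 mm over their backs; the gripper's body (75 mm by 177 mm) begins 78 mm behind the grasp point.
Start: joints at [1.282, 0.628, 0.038, 1.517, -0.027, 0.996, -0.02], TCP at [0.144, -0.634, 0.205] pointing down, gripper open.
Joint ranges: [-3.06, 3.06], [-0.37, 2.12], [-1.25, 1.32], [0.18, 2.47], [-1.1, 4.24], [0.23, 1.98], [-2.94, 2.94]. Speed limits (rad/s): [2.57, 2.57, 3.14, 3.14, 3.14, 3.14, 3.14].

## Interface

Orientations are given as a 3x3 rotation matrix whose columns are the frame's x, y, z axes.
In Python, from station import sense, read_camera, job_done gives the robot as it stands.
- The arm moves only by the tool servo_tool, never from a script. Its argument "motion" is a list of rows, each an object of numbers: "dx", "dy", "dz": the shift along the tool's x, y, z in units of 50 mm (1.0 is 50 mm); "rx", "ry", "rz": the turn, a rotation vector about the tool's x, y, z in units of 6 degrees (1.0 is 6 degrees); "gripper": the closure in counts, from 0 (fully open) to 255 (shut). In form: [{"dx": .., "dy": .., "dz": .., "rx": .., "ry": .., "rz": .., "gripper": ..}, ...]. A call has 1 to 20 rows; each row shifts and turns the commanded pose from where the row before left it, along the tool's axes as they then stand; what a row does not reach is not made up. A row lasts 1/10 s, in which the tool goes at most 50 mm and 8.59 degrees, less where a joint would pass 70% of its speed; a pose out of reach is approached as far as the arm can. A call is refused whole if a number of a shift passes 1 or a number of a turn 1, either way. A call with a gripper value outside its range is refused whole. The fingers move at their own pace and stop on an object; "squeeze" is the grip in N (left out, the last holds). Time passes only in rows, so rows that do not move let the fingers close. It gives the time, the measured TCP pose, the force and the opening at its end, in the units of the state.
- sense(): the state, without advancing time (a new reading comes with each control period).
- read_camera(name): name is "scene" or "top" or "wrist"; returns a dict with "img" (420x560x3 uint8, red, green, blue), "intrinsics" (3x3 intrinsics, pixels), "D" ([k1, k2, p1, p2, k3] as OpenCV has them; the pictures are not rectified), "world_from_camera" (4x4, takes a point from camera to world coordinates). Camera axes: x right, y up, looking along -z (the intrinsics and any distortion apply to the point x, -y, -z); pixel columns grow to the right and rows downward; lengths in m; the calibration is good to about 2 mm. A picture is of the moment at which its call begins. There is no depth.
- job_done(): hands the job in, once; it reports no verdict.
The state is a dict: "time": time; "q": joint angles; "joint_velocities": joint speeds; "joint_torque": joint torques, N m; "ee_pos": TCP position; "ee_rot": TCP orientation; "wrist_force": force on the tool from outside, world axes, zero at the start; "ft_torque": the same for the moment, N m; "gripper_width": opening from 0.0 (shut) to 1.0 (fully open).
Only numpy, scipy, OpenCV 4.12 (cv2) and the standard library are available. Lean on these libraries where they do the work, as an engineer would, in place of code of your own. Each camera call takes 0.05 s, during which the arm holds its last target. There are 200 camera calls.

## Task

Push the orange plate of the dish reader's sprung carriage all the way in until the carriage meets its stop pin, then let go so that it springs back and latches in its middle position, with the dish under the reading head. When it is latched, press the green start button right down, and move clear. Only push with the fingers: do not pinch the plate from behind, do not touch the dish, and leave everything else where it is.

Things in the scene. Friction and masses are not known exactly. Their poses are not given: they have to be found in the camera images.
- reader: dish reader, fixed to the worktop: aluminium base 12 mm high (x -100 to +135, y -75 to +75 mm), white column at its far end, white control box on its right (100 x 82 mm, 40 mm high, centre x -50, y -114 mm). Origin on the worktop; x = the carriage's inward travel (away from the robot), y left, z up
- carriage (a joint): inward travel of the carriage along the reader's x, m: 0 home (out, towards the robot), 0.035 latched middle position, 0.060 against the brass stop pin. A spring drives it outward (2 N at home, 8 N at the stop), with damping of 50 N per m/s: released at the stop it comes back within a second
- push_face (a point): centre of the front face (towards the robot) of the upright orange push plate of the carriage; the plate is 60 mm wide, 10.5 mm thick and spans 19 to 85 mm above the worktop; this point is 62 mm above it and 150 mm outward of the reader's origin at home. Nothing stands in front of the plate. Moves with the carriage; axes as the reader's
- plate_back (a point): centre of the rear face of the orange push plate (towards the dish), 10.5 mm behind its front face, 66 mm above the worktop; fingers must not press on this face. Moves with the carriage
- nest (a point): centre of the carriage's round dish nest, on its floor 24 mm above the worktop; a rim of 62 mm inner diameter, 7 mm high, stands round it. Lies 120 mm inward of the push face; moves with the carriage. Axes as the reader's
- latch (a point): pivot of the dark steel pawl on the left rail. The pawl lets the carriage pass inward (a few N more between travel 0.012 and 0.035) and drops behind a brass tooth of the carriage once the travel exceeds about 0.038; on release the carriage then stays at 0.035. Released earlier, it goes back to 0
- read_point (a point): point under the centre of the round grey reading head (48 mm wide, 75 to 118 mm above the worktop) at the height of the nest's floor; the nest is here when the carriage is latched. Fixed to the reader
- dish: small round dish with beige content, 58 mm wide, 14 mm high, loose in the carriage's nest; origin at the centre of its underside
- start (a joint): how far the green start button is pressed, m: 0 = up, 0.006 = fully down (5 N); springs back up
- start_top (a point): centre of the top face of the green start button (28 mm wide) on top of the control box; it is pressed straight down; z up
- spare_dish: bystander: second small round dish, 58 mm wide, 14 mm high, loose on the worktop behind the control box; origin at the centre of its underside
- tape: bystander: roll of beige tape, 73 mm wide, 19 mm high, lying flat; origin at the centre of its underside
- red_marker: bystander: white marker with a red cap, 128 mm long along its own y, 16 mm high, lying; origin at the centre of its underside
- tweezers: bystander: metal forceps, 134 mm long along its own y, 8 mm high, lying; origin at the centre of its underside
- cup: bystander: thin clear cup, 64 mm wide, 71 mm high, standing; origin at the centre of its underside
Mind the look-alikes: they are no part of the job. Leave any red look-alike of the dish alone.

How it is judged:
On the way, in this order (a step that is already met when the one before it is completed fails the run):
1. the carriage has been pushed in to its stop pin (value of joint carriage above 0.054 m), for 0.05 s.
2. let go, the carriage has come back and stays latched in the middle (value of joint carriage between 0.032 and 0.038 m and contact force between the fingers and anything else below 0.3 N), for 0.3 s.
3. the start button is pressed down with the carriage latched (value of joint carriage between 0.032 and 0.038 m and value of joint start above 0.004 m), for 0.05 s.
At the end, for the whole second after the job is handed in: The carriage rests latched in its middle position (travel 32 to 38 mm), the dish lies flat in its nest (within 6 mm of its centre) and within 9 mm of the point under the reading head, and the start button is up again (less than 1.5 mm down) (value of joint carriage between 0.032 and 0.038 m and velocity of joint carriage between -0.005 and 0.005 m/s and value of joint start below 0.0015 m and horizontal distance between dish and read_point below 0.009 m and linear speed of dish below 0.01 m/s and horizontal distance between dish and nest below 0.006 m and z of dish in the frame of nest below 0.005 m and angle between dish's own z axis and vertical below 0.12 rad); the robot touches nothing.
It fails at once if the start button is pressed while the carriage is not in its middle position (value of joint start above 0.003 m and (value of joint carriage below 0.032 m or value of joint carriage above 0.038 m)).
It fails at once if the dish is touched by the robot (contact force between any of the fingers, the arm and dish above 0.5 N).
It fails at once if the dish is lifted or tipped out of its nest (z of dish in the frame of nest above 0.008 m or angle between dish's own z axis and vertical above 0.25 rad).
It fails at once if the push plate is pinched or pulled from behind (contact force between the fingers and plate_back above 1 N).
It fails at once if a bystander (spare dish, tape, marker, forceps or cup) is moved more than 15 mm (distance of any of spare_dish, tape, red_marker, tweezers, cup from where it was at the start of the episode above 0.015 m).
It also fails if it takes over 42 s, if anything falls off the work surface, if the arm or the gripper's body presses on something with over 40 N, if the wrist force passes 120 N, or if a joint passes its speed limit or range.

## Working session

There is one attempt and no reset: what is moved stays moved. The work goes in short steps, Python scripts to look and compute and a tool call to move; the robot and the scene stay as the last step left them, time stands still between calls to the robot, and variables do not carry over. Pictures are saved under pics/ and viewed, about 8 in all and at most 12, crops included, and the job is handed in when it is done.

Besides the shell and the picture viewer there is one more tool, called after "Call:" by a JSON object that holds its "op" and its "data". servo_tool: Moves the arm, as the interface text tells. Its arguments: {"type":"object","properties":{"motion":{"type":"array","items":{"type":"object","properties":{"dx":{"type":"number"},"dy":{"type":"number"},"dz":{"type":"number"},"rx":{"type":"number"},"ry":{"type":"number"},"rz":{"type":"number"},"gripper":{"type":"number"}}}},"squeeze":{"type":"number"}},"required":["motion"]}

```bash
mkdir -p pics; ls; cat > h.py <<'E'
import numpy as np, cv2
from station import sense, read_camera, job_done
def ray(c,u,v):
    K=np.array(c['intrinsics'],float);D=np.array(c['D'],float)
    p=cv2.undistortPoints(np.array([[[u,v]]],float),K,D)[0,0]
    T=np.array(c['world_from_camera']);return T[:3,3],T[:3,:3]@np.array([p[0],-p[1],-1])
def atz(c,u,v,z):
    o,d=ray(c,u,v);return o+d*(z-o[2])/d[2]
def proj(c,P):
    T=np.linalg.inv(np.array(c['world_from_camera']));P=np.atleast_2d(P)@T[:3,:3].T+T[:3,3]
    P=P*[1,-1,-1]
    return cv2.projectPoints(P,np.zeros(3),np.zeros(3),np.array(c['intrinsics'],float),np.array(c['D'],float))[0][:,0]
def save(c,n):cv2.imwrite('pics/'+n,c['img'][:,:,::-1])
E
python3 - <<'E'
from h import *
s=sense();print(s['time'],s['ee_pos'],np.round(s['ee_rot'],3),s['gripper_width'])
import pickle
a=read_camera('top');b=read_camera('scene');pickle.dump((a,b),open('c.pkl','wb'))
cv2.imwrite('pics/top.png',cv2.resize(a['img'][:,:,::-1],(800,600)))
cv2.imwrite('pics/scene.png',cv2.resize(b['img'][:,:,::-1],(800,600)))
E
```

```text
pics
0.0 [ 0.14351748 -0.63330079  0.20457921] [[-0.975 -0.     0.221]
 [-0.221  0.002 -0.975]
 [ 0.    -1.    -0.002]] 1.0009928740685339
```

View pics/top.png

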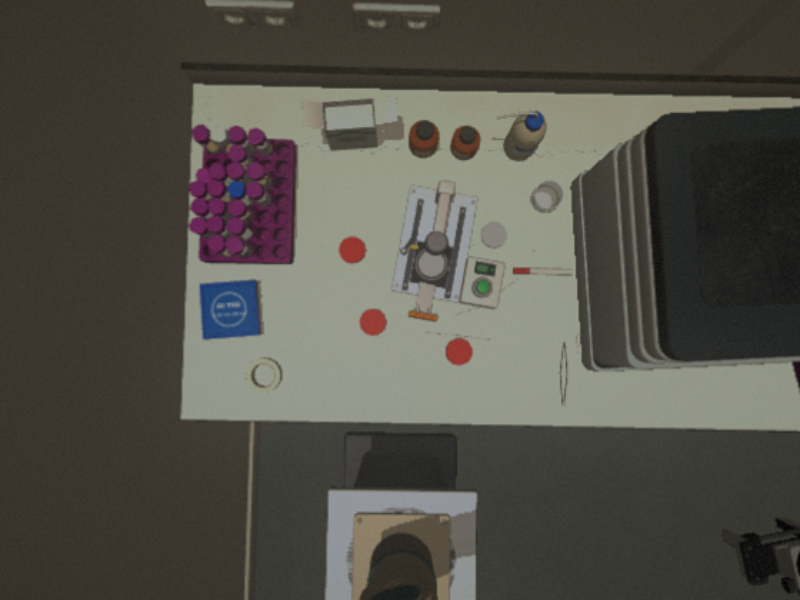

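View pics/scene.png

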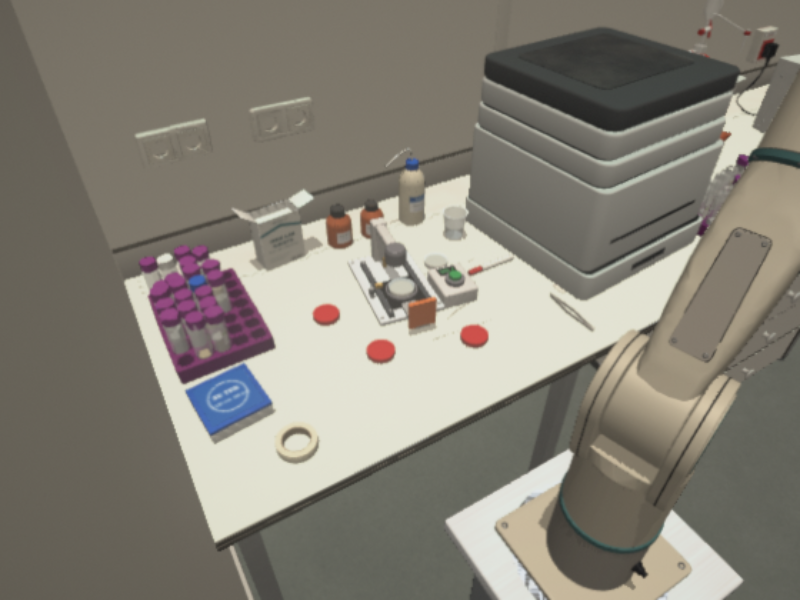

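The top view shows the reader at about (435,245), the orange plate at (423,315), the green button at (482,287), a dark lookalike next to it at (485,268), and red discs that are not part of the job. Next I'll enlarge the reader for measuring.

```bash
python3 - <<'E'
from h import *
import pickle
a,b=pickle.load(open('c.pkl','rb'))
# crop top cols 265-365 rows 120-230 x7 -> 
cr=a['img'][120:230,260:370,::-1]
A=cv2.resize(cr,None,fx=5.4,fy=5.4,interpolation=cv2.INTER_CUBIC)
cv2.imwrite('pics/tc.png',A)
for n,u,v,z in [('colbase',0,0,0)]: pass
k=.7
for n,u,v,z in [('plate',423,315,.085),('button',482,287,.045),('base FL',393,291,.012),('base BL',411,186,.012),('base BR',478,197,.012),('box BR',505,262,.04),('box FR',498,308,.04),('box FL',461,301,.04),('machine corner',590,368,.0),('mach top',660,358,.35),('machleft',572,185,0),('tweez',563,373,0),('arm',400,560,0)]:
    print(n,np.round(atz(a,u*k,v*k,z),3))
print(np.array(a['world_from_camera'])[:3,3])
E
```

```text
plate [ 0.523 -0.035  0.085]
button [ 0.586 -0.16   0.045]
base FL [0.576 0.028 0.012]
base BL [ 0.807 -0.006  0.012]
base BR [ 0.786 -0.153  0.012]
box BR [ 0.641 -0.209  0.04 ]
box FR [ 0.543 -0.195  0.04 ]
box FL [ 0.556 -0.117  0.04 ]
machine corner [ 0.418 -0.404  0.   ]
mach top [ 0.45  -0.409  0.35 ]
machleft [ 0.82  -0.362  0.   ]
tweez [ 0.406 -0.345  0.   ]
arm [0.003 0.001 0.   ]
[0.471661   0.01934202 1.37156477]
```

View pics/tc.png

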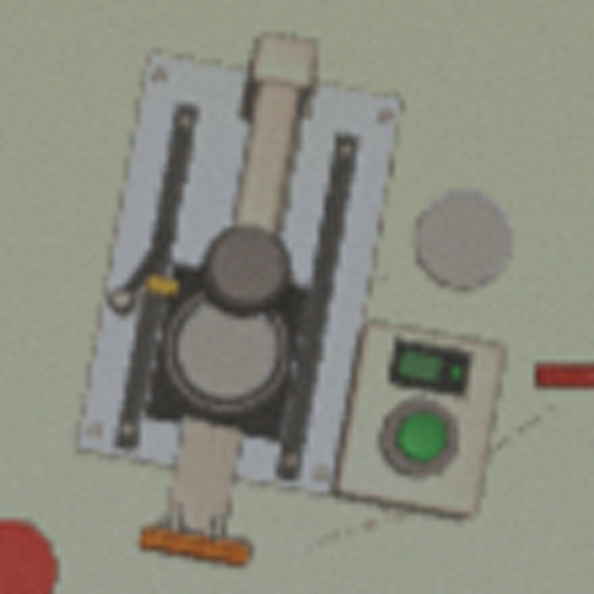

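```bash
python3 - <<'E'
from h import *
import pickle
from scipy.optimize import least_squares
a,b=pickle.load(open('c.pkl','rb'))
f=lambda u,v:(260+(u+.5)/5.4-.5,120+(v+.5)/5.4-.5)
L=[((135,75,.012),(150,52)),((135,-75,.012),(402,97)),((-100,75,.012),(78,450)),
((0,-73,.04),(368,320)),((0,-155,.04),(505,347)),((-100,-155,.04),(470,517)),((-100,-73,.04),(335,492)),
((-150,30,.085),(141,549)),((-150,-30,.085),(247,566))]
P=np.array([[p[0]/1e3,p[1]/1e3,p[2]] for p,_ in L]);W=np.array([atz(a,*f(*q),p[2]) for p,q in L])
def tr(x,P):
    c,s=np.cos(x[2]),np.sin(x[2]);return np.c_[x[0]+c*P[:,0]-s*P[:,1],x[1]+s*P[:,0]+c*P[:,1]]
r=least_squares(lambda x:(tr(x,P)-W[:,:2]).ravel(),[.67,-.06,-.17]);x=r.x
print(x,np.degrees(x[2]));print(np.round((tr(x,P)-W[:,:2])*1e3,1))
bt=atz(a,*f(423,437),.048)[:2]
c,s=np.cos(x[2]),np.sin(x[2]);R=np.array([[c,-s],[s,c]])
print('btn',bt,(bt-x[:2])@R,'face',tr(x,np.array([[-.15,0,0]])),'dish local',(atz(a,*f(227,350),.04)[:2]-x[:2])@R)
# scene check: predicted pixels of plate top corners, button
Q=np.vstack([np.c_[tr(x,P),P[:,2]],[*bt,.048]]);print(np.round(proj(b,Q)/.7))
E
```

```text
[ 0.66505624 -0.05661427 -0.15996301] -9.165205294993592
[[ 0.3  1.3]
 [-0.6 -0.7]
 [-0.3  1.9]
 [ 0.2  1.9]
 [ 0.8 -1.6]
 [-1.6 -4.3]
 [-1.1  0.7]
 [ 1.9  1.3]
 [ 0.3 -0.4]]
btn [ 0.58704671 -0.16134896] [-0.06033128 -0.11582304] face [[ 0.51697126 -0.03272202]] dish local [-0.03097888  0.00026929]
[[347. 260.]
 [405. 246.]
 [380. 322.]
 [426. 269.]
 [459. 261.]
 [479. 286.]
 [445. 295.]
 [409. 305.]
 [437. 298.]
 [455. 277.]]
```

Call:
{"op": "servo_tool", "data": {"motion": [{"dx": -0.26,"dz": -0.54,"gripper": 255},{"dx": -0.26,"dz": -0.54,"gripper": 255},{"dx": -0.26,"dz": -0.54,"gripper": 255},{"dx": -0.26,"dz": -0.54,"gripper": 255},{"dx": -0.26,"dz": -0.54,"gripper": 255},{"dx": -0.26,"dz": -0.54,"gripper": 255},{"dx": -0.26,"dz": -0.54,"gripper": 255},{"dx": -0.26,"dz": -0.54,"gripper": 255},{"dx": -0.5,"dz": -0.27,"gripper": 255},{"dx": -0.5,"dz": -0.27,"gripper": 255},{"dx": -0.5,"dz": -0.27,"gripper": 255},{"dx": -0.5,"dz": -0.27,"gripper": 255},{"dx": -0.5,"dz": -0.27,"gripper": 255},{"dx": -0.5,"dz": -0.27,"gripper": 255},{"dx": -0.5,"dz": -0.27,"gripper": 255}]}}

```text
invalid input
```

Call:
{"op": "servo_tool", "data": {"motion": [{"dx": -0.26,"dy": 0,"dz": -0.54,"rx": 0,"ry": 0,"rz": 0,"gripper": 255},{"dx": -0.26,"dy": 0,"dz": -0.54,"rx": 0,"ry": 0,"rz": 0,"gripper": 255},{"dx": -0.26,"dy": 0,"dz": -0.54,"rx": 0,"ry": 0,"rz": 0,"gripper": 255},{"dx": -0.26,"dy": 0,"dz": -0.54,"rx": 0,"ry": 0,"rz": 0,"gripper": 255},{"dx": -0.26,"dy": 0,"dz": -0.54,"rx": 0,"ry": 0,"rz": 0,"gripper": 255},{"dx": -0.26,"dy": 0,"dz": -0.54,"rx": 0,"ry": 0,"rz": 0,"gripper": 255},{"dx": -0.26,"dy": 0,"dz": -0.54,"rx": 0,"ry": 0,"rz": 0,"gripper": 255},{"dx": -0.26,"dy": 0,"dz": -0.54,"rx": 0,"ry": 0,"rz": 0,"gripper": 255}], "squeeze": 20}}

```text
time: 0.9
ee_pos: [0.1974, -0.3989, 0.2053]
ee_rot: [[-0.975, -0.0, 0.221], [-0.221, 0.0, -0.975], [0.0, -1.0, -0.0]]
wrist_force: [1.2, 0.1, 1.1]
gripper_width: 0.355
```

Call:
{"op": "servo_tool", "data": {"motion": [{"dx": -0.5,"dy": 0,"dz": -0.27,"rx": 0,"ry": 0,"rz": 0,"gripper": 255},{"dx": -0.5,"dy": 0,"dz": -0.27,"rx": 0,"ry": 0,"rz": 0,"gripper": 255},{"dx": -0.5,"dy": 0,"dz": -0.27,"rx": 0,"ry": 0,"rz": 0,"gripper": 255},{"dx": -0.5,"dy": 0,"dz": -0.27,"rx": 0,"ry": 0,"rz": 0,"gripper": 255},{"dx": -0.5,"dy": 0,"dz": -0.27,"rx": 0,"ry": 0,"rz": 0,"gripper": 255},{"dx": -0.5,"dy": 0,"dz": -0.27,"rx": 0,"ry": 0,"rz": 0,"gripper": 255},{"dx": -0.5,"dy": 0,"dz": -0.27,"rx": 0,"ry": 0,"rz": 0,"gripper": 255},{"dx": 0,"dy": 0,"dz": 0,"rx": 0,"ry": 0.73,"rz": 0,"gripper": 255},{"dx": 0,"dy": 0,"dz": 0,"rx": 0,"ry": 0.73,"rz": 0,"gripper": 255},{"dx": 0,"dy": 0,"dz": 0,"rx": 0,"ry": 0.73,"rz": 0,"gripper": 255},{"dx": 0,"dy": 0,"dz": 0,"rx": 0,"ry": 0.73,"rz": 0,"gripper": 255},{"dx": 0,"dy": 0,"dz": 0,"rx": 0,"ry": 0.73,"rz": 0,"gripper": 255},{"dx": -0.16,"dy": 0,"dz": -0.65,"rx": 0,"ry": 0,"rz": 0,"gripper": 255},{"dx": -0.16,"dy": 0,"dz": -0.65,"rx": 0,"ry": 0,"rz": 0,"gripper": 255},{"dx": -0.16,"dy": 0,"dz": -0.65,"rx": 0,"ry": 0,"rz": 0,"gripper": 255},{"dx": -0.16,"dy": 0,"dz": -0.65,"rx": 0,"ry": 0,"rz": 0,"gripper": 255},{"dx": -0.16,"dy": 0,"dz": -0.65,"rx": 0,"ry": 0,"rz": 0,"gripper": 255},{"dx": -0.16,"dy": 0,"dz": -0.65,"rx": 0,"ry": 0,"rz": 0,"gripper": 255},{"dx": -0.16,"dy": 0,"dz": -0.65,"rx": 0,"ry": 0,"rz": 0,"gripper": 255},{"dx": -0.16,"dy": 0,"dz": -0.65,"rx": 0,"ry": 0,"rz": 0,"gripper": 255}]}}

```text
time: 2.9
ee_pos: [0.4518, -0.0216, 0.2054]
ee_rot: [[-0.987, -0.0, -0.159], [0.159, -0.0, -0.987], [0.0, -1.0, 0.0]]
wrist_force: [0.9, -0.4, 0.3]
gripper_width: 0.005
```

Call:
{"op": "servo_tool", "data": {"motion": [{"dx": 0,"dy": 0.5,"dz": 0,"rx": 0,"ry": 0,"rz": 0,"gripper": 255},{"dx": 0,"dy": 0.5,"dz": 0,"rx": 0,"ry": 0,"rz": 0,"gripper": 255},{"dx": 0,"dy": 0.5,"dz": 0,"rx": 0,"ry": 0,"rz": 0,"gripper": 255},{"dx": 0,"dy": 0.5,"dz": 0,"rx": 0,"ry": 0,"rz": 0,"gripper": 255},{"dx": 0,"dy": 0.5,"dz": 0,"rx": 0,"ry": 0,"rz": 0,"gripper": 255},{"dx": 0,"dy": 0.5,"dz": 0,"rx": 0,"ry": 0,"rz": 0,"gripper": 255},{"dx": -0.3,"dy": 0,"dz": 0,"rx": 0,"ry": 0,"rz": 0,"gripper": 255},{"dx": -0.3,"dy": 0,"dz": 0,"rx": 0,"ry": 0,"rz": 0,"gripper": 255},{"dx": -0.2,"dy": 0,"dz": 0,"rx": 0,"ry": 0,"rz": 0,"gripper": 255},{"dx": 0,"dy": 0,"dz": 0,"rx": 0,"ry": 0,"rz": 0,"gripper": 255}]}}

```text
time: 3.9
ee_pos: [0.4926, -0.0295, 0.0555]
ee_rot: [[-0.987, 0.002, -0.159], [0.159, -0.0, -0.987], [-0.002, -1.0, -0.0]]
wrist_force: [-0.2, 0.1, -0.1]
gripper_width: 0.004
```

```bash
python3 - <<'E'
from h import *
s=sense();print(s['time'],s['ee_pos'],s['wrist_force'])
b=read_camera('scene');w=read_camera('wrist')
o=np.hstack([cv2.resize(b['img'][140:280,200:400],(560,392)),cv2.resize(w['img'],(240,180)).repeat(1,0) if 0 else cv2.copyMakeBorder(cv2.resize(w['img'],(240,180)),0,212,0,0,cv2.BORDER_CONSTANT)])
cv2.imwrite('pics/p1.png',o[:,:,::-1])
E
```

```text
3.9 [ 0.49262588 -0.02952919  0.05545878] [-0.15545307  0.07023986 -0.08923531]
```

View pics/p1.png

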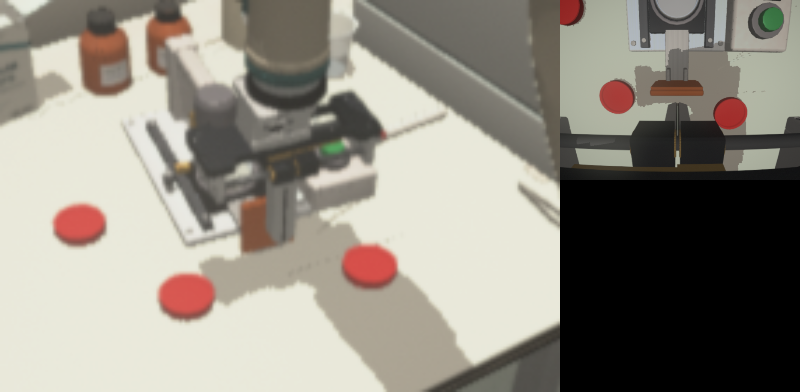

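Picture 4 shows the shut fingers centred in front of the plate, about 17 mm away and not touching it. Now I push.

Call:
{"op": "servo_tool", "data": {"motion": [{"dx": -0.14,"dy": 0,"dz": 0,"rx": 0,"ry": 0,"rz": 0,"gripper": 255},{"dx": -0.14,"dy": 0,"dz": 0,"rx": 0,"ry": 0,"rz": 0,"gripper": 255},{"dx": -0.14,"dy": 0,"dz": 0,"rx": 0,"ry": 0,"rz": 0,"gripper": 255},{"dx": -0.14,"dy": 0,"dz": 0,"rx": 0,"ry": 0,"rz": 0,"gripper": 255},{"dx": -0.14,"dy": 0,"dz": 0,"rx": 0,"ry": 0,"rz": 0,"gripper": 255},{"dx": -0.14,"dy": 0,"dz": 0,"rx": 0,"ry": 0,"rz": 0,"gripper": 255},{"dx": -0.14,"dy": 0,"dz": 0,"rx": 0,"ry": 0,"rz": 0,"gripper": 255},{"dx": -0.14,"dy": 0,"dz": 0,"rx": 0,"ry": 0,"rz": 0,"gripper": 255},{"dx": -0.14,"dy": 0,"dz": 0,"rx": 0,"ry": 0,"rz": 0,"gripper": 255},{"dx": -0.1,"dy": 0,"dz": 0,"rx": 0,"ry": 0,"rz": 0,"gripper": 255},{"dx": 0,"dy": 0,"dz": 0,"rx": 0,"ry": 0,"rz": 0,"gripper": 255}]}}

```text
time: 5.1
ee_pos: [0.5551, -0.0397, 0.055]
ee_rot: [[-0.987, -0.007, -0.159], [0.159, 0.001, -0.987], [0.007, -1.0, 0.0]]
wrist_force: [-5.5, 1.0, 5.6]
gripper_width: 0.006
```

Call:
{"op": "servo_tool", "data": {"motion": [{"dx": -0.1,"dy": 0,"dz": 0,"rx": 0,"ry": 0,"rz": 0,"gripper": 255},{"dx": -0.1,"dy": 0,"dz": 0,"rx": 0,"ry": 0,"rz": 0,"gripper": 255},{"dx": -0.1,"dy": 0,"dz": 0,"rx": 0,"ry": 0,"rz": 0,"gripper": 255},{"dx": 0,"dy": 0,"dz": 0,"rx": 0,"ry": 0,"rz": 0,"gripper": 255},{"dx": 0,"dy": 0,"dz": 0,"rx": 0,"ry": 0,"rz": 0,"gripper": 255}]}}

```text
time: 5.6
ee_pos: [0.5674, -0.0417, 0.0548]
ee_rot: [[-0.987, -0.011, -0.159], [0.159, 0.001, -0.987], [0.011, -1.0, 0.001]]
wrist_force: [-10.7, 1.3, 7.1]
gripper_width: 0.006
```

Call:
{"op": "servo_tool", "data": {"motion": [{"dx": -0.1,"dy": 0,"dz": 0,"rx": 0,"ry": 0,"rz": 0,"gripper": 255},{"dx": -0.1,"dy": 0,"dz": 0,"rx": 0,"ry": 0,"rz": 0,"gripper": 255},{"dx": 0,"dy": 0,"dz": 0,"rx": 0,"ry": 0,"rz": 0,"gripper": 255},{"dx": 0,"dy": 0,"dz": 0,"rx": 0,"ry": 0,"rz": 0,"gripper": 255}]}}

```text
time: 6.0
ee_pos: [0.5672, -0.0418, 0.0539]
ee_rot: [[-0.987, -0.031, -0.158], [0.158, 0.003, -0.987], [0.031, -1.0, 0.002]]
wrist_force: [-27.2, 5.0, 20.7]
gripper_width: 0.006
```

The carriage doesn't move under 27 N, and the TCP is where I predicted for the stop (reader x about -98 mm). I'm letting go.

Call:
{"op": "servo_tool", "data": {"motion": [{"dx": 0.2,"dy": 0,"dz": 0,"rx": 0,"ry": 0,"rz": 0,"gripper": 255},{"dx": 0.2,"dy": 0,"dz": 0,"rx": 0,"ry": 0,"rz": 0,"gripper": 255},{"dx": 0.3,"dy": 0,"dz": 0,"rx": 0,"ry": 0,"rz": 0,"gripper": 255},{"dx": 0.3,"dy": 0,"dz": 0,"rx": 0,"ry": 0,"rz": 0,"gripper": 255},{"dx": 0.3,"dy": 0,"dz": 0,"rx": 0,"ry": 0,"rz": 0,"gripper": 255},{"dx": 0.3,"dy": 0,"dz": 0,"rx": 0,"ry": 0,"rz": 0,"gripper": 255},{"dx": 0.3,"dy": 0,"dz": 0,"rx": 0,"ry": 0,"rz": 0,"gripper": 255},{"dx": 0,"dy": 0,"dz": 0,"rx": 0,"ry": 0,"rz": 0,"gripper": 255},{"dx": 0,"dy": 0,"dz": 0,"rx": 0,"ry": 0,"rz": 0,"gripper": 255},{"dx": 0,"dy": 0,"dz": 0,"rx": 0,"ry": 0,"rz": 0,"gripper": 255},{"dx": 0,"dy": 0,"dz": 0,"rx": 0,"ry": 0,"rz": 0,"gripper": 255},{"dx": 0,"dy": 0,"dz": 0,"rx": 0,"ry": 0,"rz": 0,"gripper": 255},{"dx": 0,"dy": -0.5,"dz": 0,"rx": 0,"ry": 0,"rz": 0,"gripper": 255},{"dx": 0,"dy": -0.5,"dz": 0,"rx": 0,"ry": 0,"rz": 0,"gripper": 255},{"dx": 0,"dy": -0.5,"dz": 0,"rx": 0,"ry": 0,"rz": 0,"gripper": 255},{"dx": 0,"dy": 0,"dz": 0,"rx": 0,"ry": 0,"rz": 0,"gripper": 255}]}}

```text
time: 7.6
ee_pos: [0.4917, -0.0291, 0.1331]
ee_rot: [[-0.987, 0.006, -0.159], [0.159, -0.0, -0.987], [-0.006, -1.0, -0.001]]
wrist_force: [1.2, 0.2, -0.1]
gripper_width: 0.007
```

```bash
python3 - <<'E'
from h import *
import pickle
s=sense();print(s['time'],s['ee_pos'],s['wrist_force'])
a=read_camera('top');w=read_camera('wrist');pickle.dump((a,w),open('c2.pkl','wb'))
T=np.array([.66506,-.05661]);c,sn=np.cos(-.15996),np.sin(-.15996);R=np.array([[c,-sn],[sn,c]])
P=[np.r_[T+R@[x,y],z] for x,y,z in [(-.115,.03,.085),(-.115,-.03,.085),(-.15,.03,.085),(-.06,-.115,.048),(-.1,-.073,.04)]]
print(np.round(proj(w,P)*800/560))
cv2.imwrite('pics/w2.png',cv2.resize(w['img'][:,:,::-1],(800,600)))
E
```

```text
7.6 [ 0.49166221 -0.02911475  0.13310632] [ 1.23293726  0.15567807 -0.09662272]
[[325. 201.]
 [452. 201.]
 [328. 273.]
 [604.  95.]
 [519. 171.]]
```

View pics/w2.png

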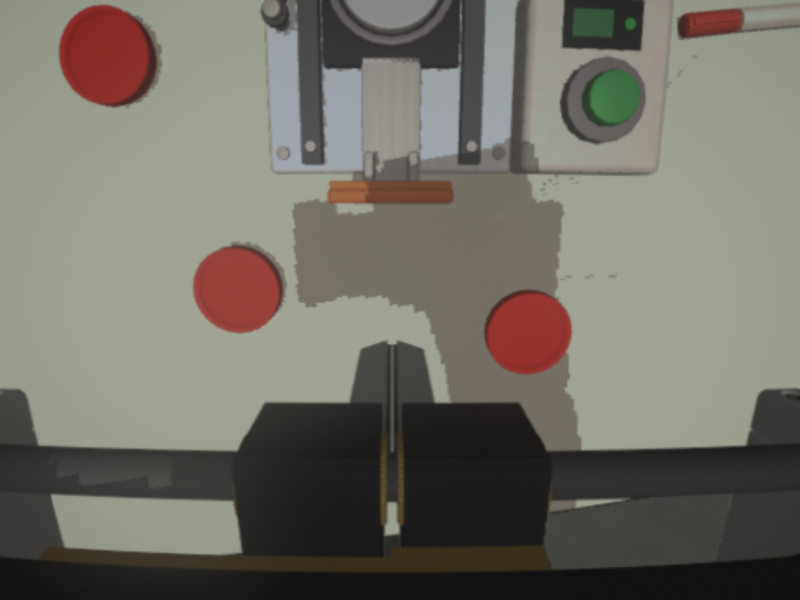

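The picture shows the plate front edge at row 201, columns 329–452. That matches the prediction for the latched position (325/452, 201). The green button top is at (614,97), so I'll triangulate its height from both views.

```bash
python3 - <<'E'
from h import *
import pickle
a,w=pickle.load(open('c2.pkl','rb'))
k=.7
f=lambda u,v:(260+(u+.5)/5.4-.5,120+(v+.5)/5.4-.5)
def tri(r):
    A=np.zeros((3,3));B=np.zeros(3)
    for o,d in r:
        d=d/np.linalg.norm(d);M=np.eye(3)-np.outer(d,d);A+=M;B+=M@o
    return np.linalg.solve(A,B)
p=tri([ray(a,*f(423,437)),ray(w,614*k,97*k)]);print(p)
for z in (.048,.054,.06): print(z,atz(a,*f(423,437),z),atz(w,614*k,97*k,z))
# width check
for z in (.048,.054,.06): print(z,np.linalg.norm(atz(w,588*k,97*k,z)-atz(w,640*k,97*k,z)))
T=np.array([.66506,-.05661]);c,sn=np.cos(-.15996),np.sin(-.15996);R=np.array([[c,-sn],[sn,c]])
e=sense()['ee_pos'];d=(p[:2]-e[:2]);Rt=np.array(sense()['ee_rot']);print((p-e)@Rt/.05,(p[:2]-T)@R)
E
```

```text
[ 0.58532469 -0.15958644  0.06103301]
0.048 [ 0.58704671 -0.16134896  0.048     ] [ 0.58605017 -0.16576912  0.048     ]
0.054 [ 0.58652364 -0.16052985  0.054     ] [ 0.5854462  -0.16292311  0.054     ]
0.06 [ 0.58600057 -0.15971073  0.06      ] [ 0.58484222 -0.1600771   0.06      ]
0.048 0.02875955621992991
0.054 0.028104017665100994
0.06 0.027448479110272084
[-2.30672771  1.39290717  2.27453118] [-0.06231542 -0.11436194]
```

Call:
{"op": "servo_tool", "data": {"motion": [{"dx": 0,"dy": 0,"dz": 0.45,"rx": 0,"ry": 0,"rz": 0,"gripper": 255},{"dx": 0,"dy": 0,"dz": 0.45,"rx": 0,"ry": 0,"rz": 0,"gripper": 255},{"dx": -0.4,"dy": 0,"dz": 0.4,"rx": 0,"ry": 0,"rz": 0,"gripper": 255},{"dx": -0.4,"dy": 0,"dz": 0.4,"rx": 0,"ry": 0,"rz": 0,"gripper": 255},{"dx": -0.5,"dy": 0,"dz": 0.3,"rx": 0,"ry": 0,"rz": 0,"gripper": 255},{"dx": -0.5,"dy": 0,"dz": 0.27,"rx": 0,"ry": 0,"rz": 0,"gripper": 255},{"dx": -0.5,"dy": 0,"dz": 0,"rx": 0,"ry": 0,"rz": 0,"gripper": 255},{"dx": 0,"dy": 0.4,"dz": 0,"rx": 0,"ry": 0,"rz": 0,"gripper": 255},{"dx": 0,"dy": 0.4,"dz": 0,"rx": 0,"ry": 0,"rz": 0,"gripper": 255},{"dx": 0,"dy": 0.3,"dz": 0,"rx": 0,"ry": 0,"rz": 0,"gripper": 255},{"dx": 0,"dy": 0,"dz": 0,"rx": 0,"ry": 0,"rz": 0,"gripper": 255},{"dx": 0,"dy": 0,"dz": 0,"rx": 0,"ry": 0,"rz": 0,"gripper": 255}]}}

```text
time: 8.9
ee_pos: [0.584, -0.1591, 0.0744]
ee_rot: [[-0.987, -0.002, -0.159], [0.159, 0.0, -0.987], [0.002, -1.0, -0.0]]
wrist_force: [0.7, -0.2, -0.3]
gripper_width: 0.003
```

```bash
python3 - <<'E'
from h import *
s=sense();print(s['time'],s['ee_pos'],s['wrist_force'])
w=read_camera('wrist')
print(proj(w,s['ee_pos'])/.7)
b=read_camera('scene')
o=np.hstack([cv2.resize(w['img'][120:380,160:400],(480,520)),cv2.resize(b['img'][150:260,260:320+8],(320,520))])
cv2.imwrite('pics/w3.png',o[:,:,::-1])
E
```

```text
8.9 [ 0.58400132 -0.15910965  0.07443603] [ 0.67789767 -0.2007963  -0.30243613]
[[389.66733324 359.24083955]]
```

View pics/w3.png

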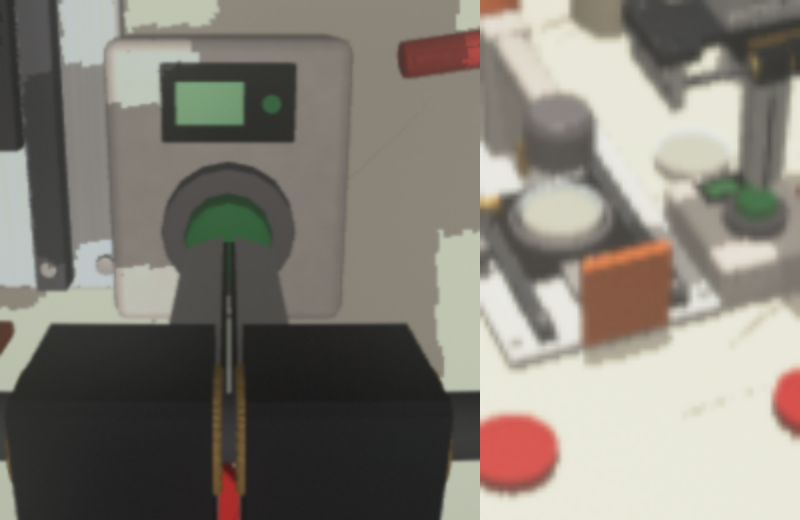

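The fingers are centred just above the green button, and the carriage is latched with the dish lying flat. I'm pressing in steps.

Call:
{"op": "servo_tool", "data": {"motion": [{"dx": 0,"dy": 0.1,"dz": 0,"rx": 0,"ry": 0,"rz": 0,"gripper": 255},{"dx": 0,"dy": 0.1,"dz": 0,"rx": 0,"ry": 0,"rz": 0,"gripper": 255},{"dx": 0,"dy": 0.1,"dz": 0,"rx": 0,"ry": 0,"rz": 0,"gripper": 255},{"dx": 0,"dy": 0.05,"dz": 0,"rx": 0,"ry": 0,"rz": 0,"gripper": 255},{"dx": 0,"dy": 0,"dz": 0,"rx": 0,"ry": 0,"rz": 0,"gripper": 255},{"dx": 0,"dy": 0,"dz": 0,"rx": 0,"ry": 0,"rz": 0,"gripper": 255}]}}

```text
time: 9.6
ee_pos: [0.5849, -0.1593, 0.0583]
ee_rot: [[-0.987, 0.0, -0.159], [0.159, -0.0, -0.987], [-0.0, -1.0, -0.0]]
wrist_force: [0.0, 0.0, 5.0]
gripper_width: 0.005
```

Call:
{"op": "servo_tool", "data": {"motion": [{"dx": 0,"dy": 0.08,"dz": 0,"rx": 0,"ry": 0,"rz": 0,"gripper": 255},{"dx": 0,"dy": 0.08,"dz": 0,"rx": 0,"ry": 0,"rz": 0,"gripper": 255},{"dx": 0,"dy": 0,"dz": 0,"rx": 0,"ry": 0,"rz": 0,"gripper": 255},{"dx": 0,"dy": 0,"dz": 0,"rx": 0,"ry": 0,"rz": 0,"gripper": 255}]}}

```text
time: 10.0
ee_pos: [0.5851, -0.1594, 0.0555]
ee_rot: [[-0.987, 0.002, -0.159], [0.159, -0.0, -0.987], [-0.002, -1.0, 0.0]]
wrist_force: [-10.7, 3.4, 43.1]
gripper_width: 0.007
```

The button is bottomed out: 43 N with the tip stopped at 55.5 mm. Lifting clear.

Call:
{"op": "servo_tool", "data": {"motion": [{"dx": 0,"dy": -0.2,"dz": 0,"rx": 0,"ry": 0,"rz": 0,"gripper": 255},{"dx": 0,"dy": -0.3,"dz": 0,"rx": 0,"ry": 0,"rz": 0,"gripper": 255},{"dx": 0,"dy": -0.5,"dz": 0,"rx": 0,"ry": 0,"rz": 0,"gripper": 255},{"dx": 0,"dy": -0.5,"dz": 0,"rx": 0,"ry": 0,"rz": 0,"gripper": 255},{"dx": 0,"dy": -0.5,"dz": 0,"rx": 0,"ry": 0,"rz": 0,"gripper": 255},{"dx": 0.5,"dy": 0,"dz": 0,"rx": 0,"ry": 0,"rz": 0,"gripper": 255},{"dx": 0.5,"dy": 0,"dz": 0,"rx": 0,"ry": 0,"rz": 0,"gripper": 255},{"dx": 0.5,"dy": 0,"dz": 0,"rx": 0,"ry": 0,"rz": 0,"gripper": 255},{"dx": 0.5,"dy": 0,"dz": 0,"rx": 0,"ry": 0,"rz": 0,"gripper": 255},{"dx": 0,"dy": 0,"dz": 0,"rx": 0,"ry": 0,"rz": 0,"gripper": 255},{"dx": 0,"dy": 0,"dz": 0,"rx": 0,"ry": 0,"rz": 0,"gripper": 255},{"dx": 0,"dy": 0,"dz": 0,"rx": 0,"ry": 0,"rz": 0,"gripper": 255}]}}

```text
time: 11.2
ee_pos: [0.4872, -0.1436, 0.1501]
ee_rot: [[-0.987, 0.001, -0.159], [0.159, -0.0, -0.987], [-0.001, -1.0, 0.0]]
wrist_force: [0.5, -0.2, 0.6]
gripper_width: 0.002
```

```bash
python3 - <<'E'
from h import *
s=sense();print(s['time'],s['ee_pos'],s['wrist_force'])
a=read_camera('wrist');b=read_camera('scene')
T=np.array([.66506,-.05661]);c,sn=np.cos(-.15996),np.sin(-.15996);R=np.array([[c,-sn],[sn,c]])
P=[np.r_[T+R@[x,y],z] for x,y,z in [(-.115,.03,.085),(-.115,-.03,.085)]]
print(np.round(proj(a,P)*400/560))
o=np.hstack([cv2.resize(a['img'],(400,300)),cv2.resize(b['img'][140:260,230:390],(400,300))])
cv2.imwrite('pics/f.png',o[:,:,::-1])
E
```

```text
11.2 [ 0.48721727 -0.14357159  0.15010807] [ 0.45647595 -0.22779921  0.56566851]
[[ 59. 115.]
 [114. 114.]]
```

View pics/f.png

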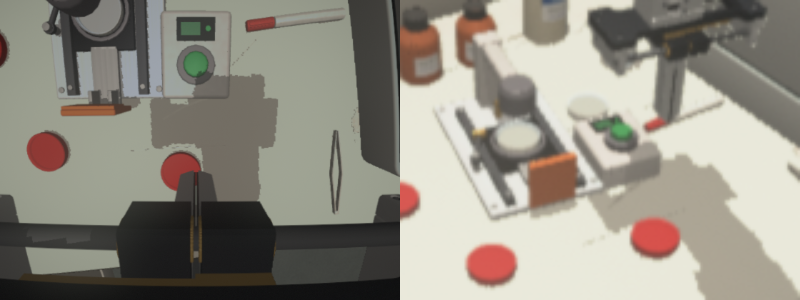

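```bash
python3 - <<'E'
from h import *
b=read_camera('scene')
T=np.array([.66506,-.05661]);c,sn=np.cos(-.15996),np.sin(-.15996);R=np.array([[c,-sn],[sn,c]])
P=[np.r_[T+R@[x,y],z] for x,y,z in [(.005,0,.038),(-.03,0,.038),(.005,0,.118),(-.115,.03,.085),(-.115,-.03,.085)]]
print(np.round((proj(b,P)-[230,140])*2.5+[400,0]))
E
```

```text
[[517. 132.]
 [527. 148.]
 [516.  81.]
 [530. 166.]
 [577. 154.]]
```

```bash
python3 -c "
from h import *
print(job_done())"
```

```text
the job is handed in; nothing more can be done
None
```

I pushed the carriage in to its stop pin, let it spring back and latch, pressed the green start button right down, and moved clear. I handed the job in at about 11 s; no verdict is reported.

- **Stop pin:** the carriage would not move further under 27 N, and the tool was where I had predicted for the stop.
- **Latch:** after letting go, the plate edges matched the latched position to about 3 mm in the wrist view. They matched again in the final scene view.
- **Start button:** it bottomed out under the shut fingers at 43 N, which was harder than the 5 N needed, and it looked up again in the last pictures.
- **Dish:** it lies flat in its nest. In the final scene view it was a few enlarged pixels from the predicted spot under the reading head. I judged that by eye, because the head partly hides it.
- **Everything else:** nothing else appears to have moved in the last pictures. I did not measure the bystanders separately, and the tape was out of view.
- **Clearance:** at the end the wrist force was under 1 N and the robot was touching nothing.

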